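# Crack open a stuck dry-storage box and hold it ajar

## Task

A tin has been left on the lid of the dry-storage box: set it down upright in the shallow wooden tray, without dropping it. Then lift the lid, which has a bar handle at its front, until it breaks free of its sticky gasket, do not let it fly up, and hold it slightly open with its front edge about 4 cm above where it lay shut, leaving the other things on the bench alone. Finish while still holding the lid there, steady: it falls shut if let go.

Things in the scene. Friction and masses are not known exactly. Their poses are not given: they have to be found in the camera images.
- drybox: grey open-topped metal storage box fixed to the bench, 200 (x) x 240 (y) x 105 mm high, with a 4 mm black gasket on its rim. Origin: centre of its underside; z up, its -x side is the front (handle side), its +x side carries the hinge. Turned by up to 0.25 rad on the bench. Shut, its lid's upper face is 123 mm above the bench
- lid (a joint): hinge angle of the steel lid (200 x 240 x 14 mm, about 0.5 kg), rad: 0 shut, grows as the front edge rises (0.2 rad: 40 mm up), stop at 0.45. The gasket clings at the handle with about 11.5 to 14.5 N (14 to 19 N with the lid's weight): nothing moves below that; the pull peaks within 8 mm of handle travel, is half at 0.11 rad and gone at 0.2 rad. Let go, the lid falls shut
- lid_handle (a point): middle of the lid's bar handle: dark round steel bar, 12 mm thick, 110 mm long, parallel to the hinge (box's y axis), on two end posts; bar axis 42 mm above the lid's upper face (165 mm above the bench when shut), 175 mm in front of the hinge axis and 56 mm above it. Axes: the lid's, when shut the box's. Pinch it from above across the box's x axis
- lid_edge (a point): middle of the lid's lower front edge, 200 mm from the hinge axis, moves with the lid; 109 mm above the bench when shut
- lid_hinge (a point): point on the lid's hinge axis, midway along it, at the back (+x) edge of the box, 109 mm above the bench; the axis is the box's y axis
- tin: plain bare-metal cylindrical tin, 52 mm diameter (54 at its beads), 66 mm high, about 0.35 kg, standing on the lid behind the handle. Origin: centre of its underside; z up along its axis
- tray: shallow square wooden tray fixed to the bench, 160 x 160 mm outside, 22 mm high, walls and floor 6 mm thick (inner floor 6 mm above the bench), empty; left or right of the box. Origin: centre of its underside; z up
- carton: bystander: closed cardboard carton, 60 x 100 x 50 mm, beyond the box. Origin: centre of its underside
- wrench: bystander: steel wrench lying on the bench at the left
- bearing: bystander: steel ring, 52 mm diameter, 15 mm high, lying flat on the bench beyond the box. Origin: centre of its underside

How it is judged:
By the outcome, as a careful person would: the job done as asked, in the order asked, and still so for the second after the job is handed in, while the arm keeps its last pose, push and grip.
It also fails if it takes over 58 s, if anything falls off the work surface, if the arm or the gripper's body presses on something with over 40 N, if the wrist force passes 120 N, or if a joint passes its speed limit or range.

## Robot

A 6-joint arm with a two-finger parallel gripper is mounted at the origin on the work surface. World frame = base frame: x ahead of the robot, y to its left, z up, the work surface at z = 0. Lengths are in mm, angles in rad, forces in N, time in s.
With the tool pointing down it reaches from about 375 to 925 mm from the base axis. Payload 5.7 kg.
Tool frame: the origin (TCP) lies midway between the tips of the shut fingers; the grasp point (between the pads) lies 19 mm behind it; z points along the fingers, y is the direction in which the jaws open and shut (so a half turn about z gives the same grasp; the last joint's range is limited). The gripper opens to 85 mm and grips with 20 to 120 N. Pads are 22 mm wide; open, the fingers measure 114 mm over their backs; the gripper's body (76 mm by 85 mm) begins 54 mm behind the grasp point. The pads swing forward as they close: fully open they stand 13 mm farther back than shut.
Start: joints at [-1.45, 0.359, 1.51, -0, 1.272, -0.115], TCP at [140.159, -583.368, 231.267] pointing down, gripper open.
Joint ranges: [-2.97, 2.97], [-1.01, 2.36], [0.21, 2.38], [-0.96, 4.11], [0.2, 2.71], [-2.98, 2.98]. Speed limits (rad/s): [2.39, 2.39, 3.14, 3.14, 3.14, 3.14].

## Interface

Orientations are given as a unit quaternion [w, x, y, z].
In Python, from cell import ctrl, camera, get_calibration, cut_out, spot_point gives the robot as it stands.
- The arm moves only by the tool step_arm, never from a script. Its argument "motion" is a list of rows, each a list of 7 numbers: the finger opening in m, from 0 to 0.0854, then the shift along the tool's x, y, z in m, then the turn, a rotation vector about the tool's x, y, z in rad. In form: [[grip, dx, dy, dz, rx, ry, rz], ...]. A call has 1 to 20 rows; each row is the pose to reach, as a shift and turn from the pose commanded when the call began, along the tool's axes at that moment; what a row does not reach only later rows make up. A row lasts 1/12 s, in which the tool goes at most 41.7 mm and 7.16 degrees, less where a joint would pass 70% of its speed; a pose out of reach is approached as far as the arm can. A call with a gripper value outside its range is refused whole. The fingers move at their own pace and stop on an object; the grip force is fixed at half the most. Time passes only in rows, so rows that repeat a pose let the fingers close. It gives the time, the measured TCP pose, the force and the opening at its end, in the units of the state.
- ctrl.sense(): the state, without advancing time (a new reading comes with each control period).
- camera(name): name is "side" or "top"; returns the picture (400x640x3 uint8, red, green, blue); there is no depth.
- get_calibration(name): a dict with "intrinsics" (3x3 intrinsics, pixels), "k1" (the pictures are not rectified: a ray, as slopes to the right and down, at radius r is drawn at 1 + k1 r^2 times it, then the intrinsics apply), "xyz" and "orientation" of the camera in the world. Camera axes: x right, y down, z forward; pixel columns grow to the right and rows downward; lengths in mm; the calibration is good to about 2 mm. A picture is of the moment at which its call begins. get_calibration takes no time and is no camera call.
- ctrl.hand_in(): hands the job in, once; it reports no verdict.
Trained networks look in the newest picture that a camera, given by its name, has taken for a name from the list of things; names that differ only in an ending like _2 or _b are one class to them, and where a whole thing is asked for, a point or a joint stands for the part that bears it (a point fixed in the world has none). Each returns a list of dicts, best first, with "score" (0 to 1); they miss things now and then, are a little off and sometimes report something else, mostly with a low value. They report only what shows in the picture. A call takes as long as a camera call.
- cut_out(name, camera): "mask" (400x640 bool, what is visible of it) and "box" ([left, top, right, bottom] in pixels, round what is visible of it).
- spot_point(name, camera): "position" ([column, row] in pixels: a listed point, or the origin of a listed thing).
The state is a dict: "time": time; "q": joint angles; "qd": joint speeds; "tau": joint torques, N m; "ee_pos": TCP position; "orientation": TCP orientation; "ft_force": force on the tool from outside, world axes, zero at the start; "moment": the same for the moment, N m; "gripper_width": finger opening in mm.
Only numpy, scipy, OpenCV 4.12 (cv2) and the standard library are available. Lean on these libraries where they do the work, as an engineer would, in place of code of your own. Each camera call takes 0.05 s, during which the arm holds its last target.

## Working session

There is one attempt and no reset: what is moved stays moved. The work goes in short steps, Python scripts to look and compute and a tool call to move; the robot and the scene stay as the last step left them, time stands still between calls to the robot, and variables do not carry over. Pictures are saved under pics/ and viewed, and the job is handed in when it is done.

Besides the shell and the picture viewer there is one more tool, called after "Call:" as name(argument=value, ...), one argument or row to a line, values as JSON. step_arm: Moves the arm, as the interface text tells. Its arguments: {"type":"object","properties":{"motion":{"type":"array","items":{"type":"array","items":{"type":"number"}}}},"required":["motion"]}

```bash
ls; mkdir -p pics
cat > h.py <<'E'
import numpy as np, cv2
from cell import ctrl, camera, get_calibration, cut_out, spot_point
from scipy.spatial.transform import Rotation as R
def Rq(q): return R.from_quat([q[1],q[2],q[3],q[0]]).as_matrix()
def cal(n):
    c=get_calibration(n); return np.array(c['intrinsics'],float),float(c['k1']),np.array(c['xyz'],float),Rq(c['orientation'])
def ray(n,p):
    K,k1,t,Rm=cal(n)
    d=np.array([k1,0,0,0.])
    s=cv2.undistortPoints(np.array([[p]],float),K,d)[0,0]
    return t,Rm@np.array([s[0],s[1],1.])
def onz(n,p,z):
    t,d=ray(n,p); return t+d*(z-t[2])/d[2]
def proj(n,P):
    K,k1,t,Rm=cal(n)
    c=(np.atleast_2d(P)-t)@Rm
    s=c[:,:2]/c[:,2:]; s=s*(1+k1*(s**2).sum(1,keepdims=True))
    return s*[K[0,0],K[1,1]]+[K[0,2],K[1,2]]
def tri(p1,p2,a='side',b='top'):
    o1,d1=ray(a,p1);o2,d2=ray(b,p2);d1/=np.linalg.norm(d1);d2/=np.linalg.norm(d2)
    s=np.linalg.lstsq(np.c_[d1,-d2],o2-o1,rcond=None)[0]
    x,y=o1+s[0]*d1,o2+s[1]*d2
    return (x+y)/2,np.linalg.norm(x-y)
def save(n,f):
    im=camera(n); cv2.imwrite('pics/'+f,im[:,:,::-1]); return im
E
python3 - <<'E'
from h import *
for n in('side','top'):
    save(n,n+'1.png'); c=get_calibration(n); print(n,c)
for nm in ['lid_handle','lid_edge','lid_hinge','tin','tray','drybox','carton','bearing','wrench']:
    pts={}
    for n in('side','top'):
        r=spot_point(nm,n)
        pts[n]=r
        print(nm,n,[(np.round(x['position'],1).tolist(),round(x['score'],2)) for x in r[:2]])
    if pts['side'] and pts['top']:
        print('   ',tri(pts['side'][0]['position'],pts['top'][0]['position']))
print(ctrl.sense())
E
```

```text
pics
side {'intrinsics': array([[497.19435439,   0.        , 319.50056584],
       [  0.        , 497.19435439, 208.87825608],
       [  0.        ,   0.        ,   1.        ]]), 'k1': 0.011292588141793422, 'xyz': array([395.86747786, 984.7557673 , 972.47665221]), 'orientation': array([ 0.0444408 , -0.11212592,  0.90527352, -0.40734832])}
top {'intrinsics': array([[500.31255739,   0.        , 318.03804676],
       [  0.        , 500.31255739, 198.20128182],
       [  0.        ,   0.        ,   1.        ]]), 'k1': -0.06380241716292745, 'xyz': array([ 446.14957183,   72.81020214, 1273.92657694]), 'orientation': array([ 0.0409987 , -0.70119933,  0.70976694, -0.05356778])}
lid_handle side [([381.6, 140.5], 0.81)]
lid_handle top [([441.1, 235.3], 0.95), ([434.7, 247.2], 0.2)]
    (array([ 504.33984522, -219.15146324,  175.30343655]), np.float64(7.6238495828381945))
lid_edge side [([346.1, 376.8], 0.63), ([385.1, 157.8], 0.62)]
lid_edge top [([438.6, 247.0], 0.96), ([293.6, 144.4], 0.52)]
    (array([  587.61660254,  -820.01098722, -2179.19647201]), np.float64(55.16534750670264))
lid_hi
[... 1172 characters left out ...]
786))
{'time': 1.0, 'q': array([-1.45010918e+00,  3.58779616e-01,  1.51041733e+00,  8.41543339e-07,
        1.27248861e+00, -1.15046386e-01]), 'qd': array([ 5.73605237e-04, -3.17111801e-05,  3.60580412e-04, -5.08799931e-04,
       -5.76816017e-04, -1.66026519e-03]), 'tau': array([ 3.57076551e-04, -5.27590942e+01, -2.79061013e+01, -1.84045066e-04,
        1.76240384e-03,  4.90692798e-06]), 'ee_pos': array([ 140.15351175, -583.36406351,  231.27231349]), 'orientation': array([-4.64525747e-05,  9.93061764e-01,  1.17593919e-01,  2.71170036e-07]), 'ft_force': array([ 0.52590908, -1.41159826,  0.02979651]), 'moment': array([ 0.02736889, -0.0066683 ,  0.02993378]), 'gripper_width': 85.6562320057488}
```

View pics/side1.png

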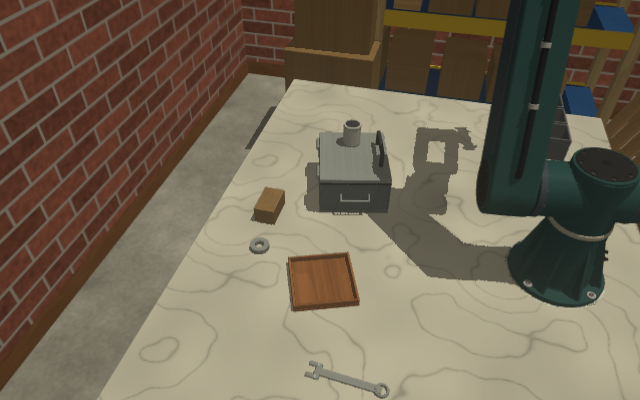

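View pics/top1.png

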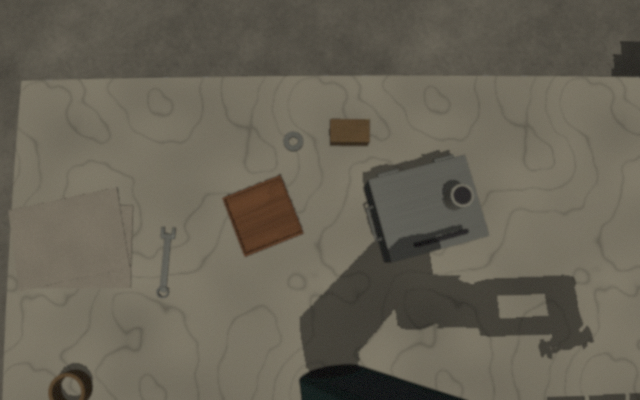

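The side view shows the box near (355,170) with the tin on it at (352,132), and the tray near (323,281). The top view shows the tin at (461,194), the handle bar around (440,238), and the tray near (263,215). I'll zoom in and fit the box pose.

Run:
```python
import cv2
a=cv2.imread('pics/side1.png')[105:225,295:400]; b=cv2.imread('pics/top1.png')[140:275,355:500]
a=cv2.resize(a,None,fx=5,fy=5,interpolation=cv2.INTER_CUBIC);b=cv2.resize(b,None,fx=4,fy=4,interpolation=cv2.INTER_CUBIC)
b=cv2.convertScaleAbs(b,alpha=1.8)
cv2.imwrite('pics/sz.png',a);cv2.imwrite('pics/tz.png',b)
```

```text
(no output)
```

View pics/sz.png

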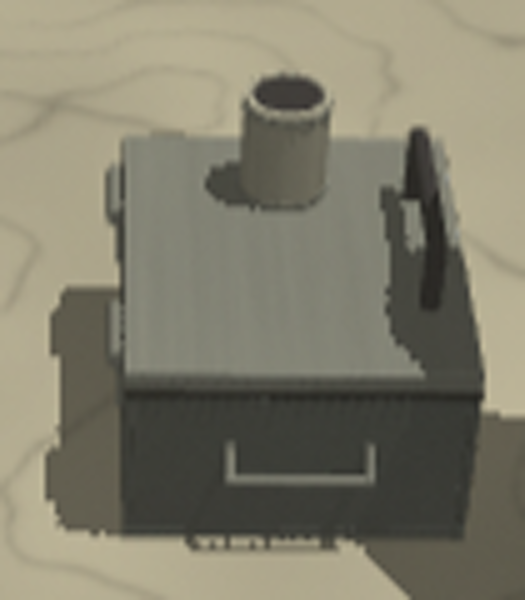

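View pics/tz.png

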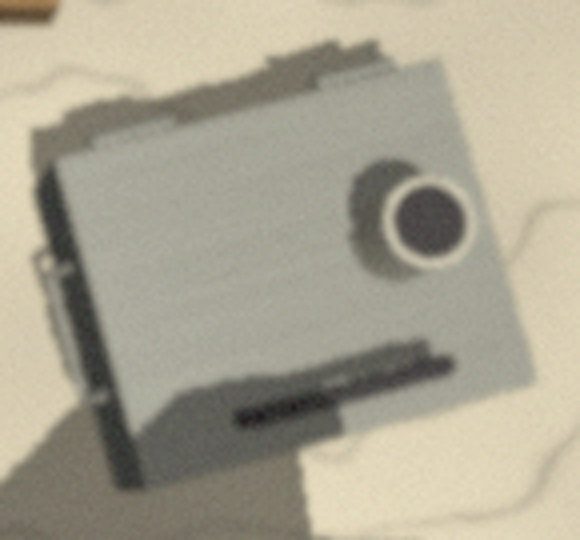

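```bash
cat > fit.py <<'E'
from h import *
from scipy.optimize import least_squares
# box local points
L=[[100,120,123],[100,-120,123],[-100,-120,123],[-100,120,123]]
H=[[-75,55,165],[-75,-55,165]]
top=[(368.75,179.5),(465,155),(488.75,235.5),(390,261.2),(415,244.2),(467,231)]
side=[(320,180.6),(320,132.4),(382.6,132.4),(391.8,181),(381,166.6),(378.6,131)]
P=np.array(L+H,float)
def W(v,P):
    c,s=np.cos(v[2]),np.sin(v[2]); return P@np.array([[c,s,0],[-s,c,0],[0,0,1]])+[v[0],v[1],0]
def res(v,full=True):
    w=W(v,P); return np.r_[(proj('top',w)-top).ravel(),(proj('side',w)-side).ravel()]
r=least_squares(res,[574,-198,-0.2],loss='soft_l1'); v=r.x
print('box',v); print(np.round(res(v).reshape(-1,2),1).tolist())
print('handle',W(v,np.array([[-75,0,165.]])),'hinge',W(v,np.array([[100,0,109.]])))
# per camera
for nm,k in(('top',0),('side',1)):
    rr=least_squares(lambda v:res(v)[k*12:k*12+12],v); print(nm,rr.x)
print('tin top',onz('top',(462,195.5),189),'side',onz('side',(352.6,124),189), tri((352.6,124),(462,195.5)))
E
python3 fit.py
python3 - <<'E'
from h import *
for n in('top','side'):
    camera(n)
    for nm in('tin','tray','carton','bearing'):
        r=cut_out(nm,n)
        if r:
            m=r[0]['mask'].astype(np.uint8); ys,xs=np.nonzero(m)
            print(n,nm,round(r[0]['score'],2),np.round(r[0]['box'],1),xs.mean(),ys.mean())
            if nm in('tray','carton'):
                c=max(cv2.findContours(m,0,1)[0],key=cv2.contourArea)
                q=cv2.boxPoints(cv2.minAreaRect(c)); ap=cv2.approxPolyDP(c,6,True)[:,0]
                for p in ap: print('   ',p,np.round(onz(n,p.astype(float),22 if nm=='tray' else 50),0))
            if nm=='bearing': print(onz(n,(xs.mean(),ys.mean()),8))
E
```

```text
box [ 576.69004495 -204.98158157   37.93744567]
[[-1.4, -0.7], [-0.6, -0.6], [-0.1, 0.5], [0.1, 1.0], [3.1, -0.5], [-2.1, 0.3], [-0.7, -1.3], [-0.4, -0.8], [1.1, -0.1], [-0.0, -0.9], [1.0, -12.8], [0.1, 1.2]]
handle [[ 503.8100939  -222.68787242  165.        ]] hinge [[ 673.863313   -181.37319376  109.        ]]
top [ 576.71500239 -205.43423528   37.93136934]
side [ 574.9487096  -192.57307128   37.93293377]
tin top [ 594.6497071  -266.14870067  189.        ] side [ 594.20643513 -262.60864416  189.        ] (array([ 594.96770734, -267.01602792,  186.23476203]), np.float64(0.12040506437133269))
top tin 0.78 [441.8 184.8 474.2 209.7] 458.23355263157896 196.6628289473684
top tray 0.38 [367.4 153.4 485.2 260.8] 425.16570303850415 208.8351580760241
    [465 155] [ 723. -332.   22.]
    [369 180] [660. -81.  22.]
    [390 262] [ 452. -128.   22.]
    [487 235] [ 516. -378.   22.]
top carton 0.72 [331.8 118.6 370.5 144.3] 349.2419047619048 132.05809523809523
    [331 120] [810.  14.  50.]
    [331 144] [748.  16.  50.]
    [367 144] [747. -75.  50.]
    [367 119] [812. -77.  50.]
top bearing 0.65 [284.1 133.9 304.4 148. ] 293.22033898305085 140.85593220338984
[767.2676384  111.50695384   8.        ]
side tin 0.63 [342.6 119.1 362.8 148.5] 351.55750487329436 132.21637426900585
side tray 0.67 [290.7 249.4 360.6 310.7] 322.12798874824193 281.2284106891702
    [348 252] [529.  90.  22.]
    [288 257] [676. 146.  22.]
    [293 310] [617. 305.  22.]
    [358 304] [472. 250.  22.]
side carton 0.72 [257.5 184.3 284.9 221.9] 269.00475624256836 205.0856123662307
    [267 187] [807. -81.  50.]
    [254 215] [803.  44.  50.]
    [273 223] [742.  62.  50.]
    [284 193] [750. -67.  50.]
side bearing 0.82 [249.4 233.8 271.2 255.8] 259.0316742081448 245.02262443438914
[768.00238136 111.52087251   8.        ]
```

```bash
cat >> h.py <<'E'
def delta(x,y,z,yaw=None):
    s=ctrl.sense(); Rm=Rq(s['orientation']); 
    print('t',s['time'],'pos',np.round(s['ee_pos'],1),'F',np.round(s['ft_force'],1),'M',np.round(s['moment'],2),'w',round(s['gripper_width'],1),'toolx yaw',round(np.arctan2(Rm[1,0],Rm[0,0]),3),'q',np.round(s['q'],2))
    print('delta m',np.round(Rm.T@(np.array([x,y,z])-s['ee_pos'])/1000,4))
E
python3 - <<'E'
from h import *
from fit import W
from scipy.optimize import least_squares
P=np.array([[80,80,22],[80,-80,22],[-80,-80,22],[-80,80,22]],float)
q=[(281,175),(223,199),(246,255),(302,232)]
im=cv2.imread('pics/top1.png')
for guess in(0.364,):
  f=lambda v:(lambda a:np.array([np.min(np.linalg.norm(np.array(q)-p,axis=1)) for p in a]))(proj('top',W(v,P)))
  r=least_squares(f,[572,190,guess]);print(r.x,f(r.x))
  print(proj('side',W(r.x,P)))
delta(595,-266.5,231)
E
```

```text
box [ 576.69004495 -204.98158157   37.93744567]
[[-1.4, -0.7], [-0.6, -0.6], [-0.1, 0.5], [0.1, 1.0], [3.1, -0.5], [-2.1, 0.3], [-0.7, -1.3], [-0.4, -0.8], [1.1, -0.1], [-0.0, -0.9], [1.0, -12.8], [0.1, 1.2]]
handle [[ 503.8100939  -222.68787242  165.        ]] hinge [[ 673.863313   -181.37319376  109.        ]]
top [ 576.71500239 -205.43423528   37.93136934]
side [ 574.9487096  -192.57307128   37.93293377]
tin top [ 594.6497071  -266.14870067  189.        ] side [ 594.20643513 -262.60864416  189.        ] (array([ 594.96770734, -267.01602792,  186.23476203]), np.float64(0.12040506437133269))
[5.72200275e+02 1.89780130e+02 3.76052960e-01] [1.90657962 0.90126728 2.1176803  2.91320546]
[[294.07046253 306.10584083]
 [288.14489673 256.51410779]
 [348.84248    250.95952281]
 [360.7444013  299.28069766]]
t 1.5 pos [ 140.2 -583.4  231.3] F [ 0.9 -1.   0.8] M [ 0.03 -0.04  0.04] w 85.3 toolx yaw 0.236 q [-1.45  0.36  1.51  0.    1.27 -0.12]
delta m [ 5.163e-01 -2.018e-01  3.000e-04]
```

Call:
step_arm(
  motion=[
    [0.085, 0.516, -0.202, 0, 0, 0, 0],
    [0.085, 0.516, -0.202, 0, 0, 0, 0],
    [0.085, 0.516, -0.202, 0, 0, 0, 0],
    [0.085, 0.516, -0.202, 0, 0, 0, 0],
    [0.085, 0.516, -0.202, 0, 0, 0, 0],
    [0.085, 0.516, -0.202, 0, 0, 0, 0],
    [0.085, 0.516, -0.202, 0, 0, 0, 0],
    [0.085, 0.516, -0.202, 0, 0, 0, 0],
    [0.085, 0.516, -0.202, 0, 0, 0, 0],
    [0.085, 0.516, -0.202, 0, 0, 0, 0],
    [0.085, 0.516, -0.202, 0, 0, 0, 0],
    [0.085, 0.516, -0.202, 0, 0, 0, 0],
    [0.085, 0.516, -0.202, 0, 0, 0, 0],
    [0.085, 0.516, -0.202, 0, 0, 0, 0],
    [0.085, 0.516, -0.202, 0, 0, 0, 0],
    [0.085, 0.516, -0.202, 0, 0, 0, 0],
    [0.085, 0.516, -0.202, 0, 0, 0, 0],
  ],
)

```text
time: 2.92
ee_pos: [593.5, -267.1, 231.1]
orientation: [-0.0, 0.993, 0.117, -0.001]
ft_force: [-0.4, 0.2, 0.3]
gripper_width: 85.1
```

Run:
```python
from h import *
a=save('side','s2.png')
delta(595,-266.5,145)
cv2.imwrite('pics/s2z.png',cv2.resize(a[60:220,270:430,::-1],None,fx=3.6,fy=3.6,interpolation=cv2.INTER_CUBIC))
```

```text
t 2.9667 pos [ 593.3 -267.4  231.2] F [-0.5 -0.5 -1.2] M [ 0.04  0.02 -0.02] w 84.8 toolx yaw 0.235 q [-0.53  0.43  1.39 -0.    1.32  0.81]
delta m [ 0.0019 -0.0005  0.0862]
```

View pics/s2z.png

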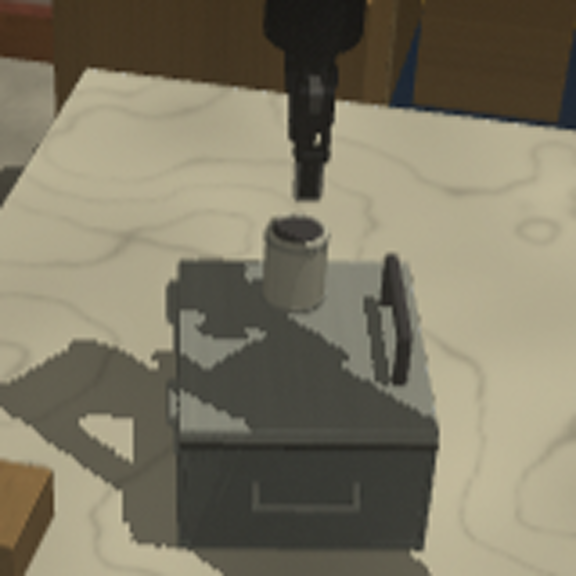

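The fingers sit above the tin (zoomed tip near (310,195), tin rim near (297,230)), so I'll descend and close.

Call:
step_arm(
  motion=[
    [0.085, 0.002, 0, 0.025, 0, 0, 0],
    [0.085, 0.002, 0, 0.05, 0, 0, 0],
    [0.085, 0.002, 0, 0.07, 0, 0, 0],
    [0.085, 0.002, 0, 0.084, 0, 0, 0],
    [0.085, 0.002, 0, 0.084, 0, 0, 0],
    [0.045, 0.002, 0, 0.084, 0, 0, 0],
    [0.045, 0.002, 0, 0.084, 0, 0, 0],
    [0.045, 0.002, 0, 0.084, 0, 0, 0],
    [0.045, 0.002, 0, 0.084, 0, 0, 0],
    [0.045, 0.002, 0, 0.084, 0, 0, 0],
    [0.045, 0.002, 0, 0.084, 0, 0, 0],
    [0.045, 0.002, 0, 0.084, 0, 0, 0],
    [0.045, 0.002, 0, 0.084, 0, 0, 0],
  ],
)

```text
time: 4.05
ee_pos: [597.1, -266.7, 149.3]
orientation: [0.001, 0.993, 0.118, 0.001]
ft_force: [-1.7, -0.5, 6.7]
gripper_width: 51.0
```

Run:
```python
from h import *
a=save('side','s3.png')
delta(595,-266.5,145)
cv2.imwrite('pics/s3z.png',cv2.resize(a[60:220,270:430,::-1],None,fx=3.6,fy=3.6,interpolation=cv2.INTER_CUBIC))
```

```text
t 4.1 pos [ 597.1 -266.7  149.3] F [-2.3 -0.8  6.1] M [ 0.04  0.43 -0.13] w 50.9 toolx yaw 0.236 q [-0.53  0.51  1.48 -0.    1.15  0.81]
delta m [-0.002  -0.0007  0.0043]
```

View pics/s3z.png

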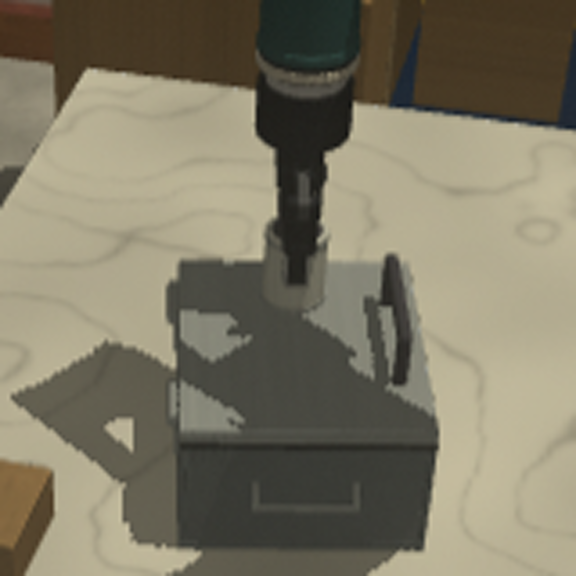

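The pads hold the tin (opening 51 mm). Next I'll lift it and carry it to the tray.

Call:
step_arm(
  motion=[
    [0.045, 0, 0, -0.01, 0, 0, 0],
    [0.045, 0, 0, -0.025, 0, 0, 0],
    [0.045, 0, 0, -0.045, 0, 0, 0],
    [0.045, 0, 0, -0.065, 0, 0, 0],
    [0.045, 0, 0, -0.08, 0, 0, 0],
    [0.045, 0, 0, -0.085, 0, 0, 0],
    [0.045, 0, 0, -0.085, 0, 0, 0],
  ],
)

```text
time: 4.68
ee_pos: [597.5, -266.3, 234.2]
orientation: [0.001, 0.993, 0.118, 0.001]
ft_force: [0.2, -0.2, -4.2]
gripper_width: 50.9
```

Run:
```python
from h import *
a=save('side','s4.png')
delta(572,190,236)
cv2.imwrite('pics/s4z.png',cv2.resize(a[40:220,270:430,::-1],None,fx=3,fy=3,interpolation=cv2.INTER_CUBIC))
```

```text
t 4.7333 pos [ 596.8 -265.9  232.7] F [-0.2  0.8 -3.6] M [ 0.06 -0.02 -0.01] w 51.3 toolx yaw 0.236 q [-0.52  0.43  1.39  0.    1.32  0.81]
delta m [ 0.0825 -0.4491 -0.0034]
```

View pics/s4z.png

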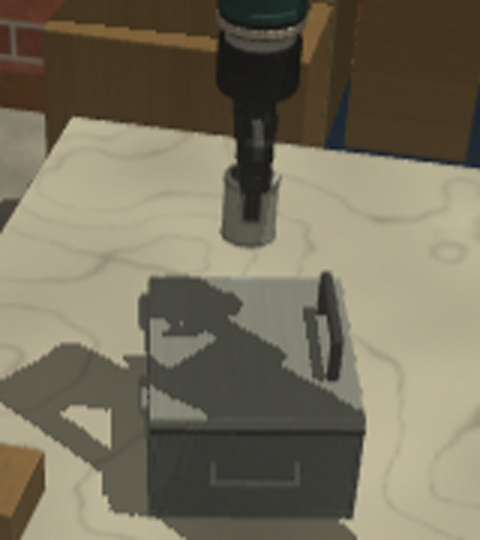

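The tin is upright in the jaws and clear of the lid (base near zoomed (248,240)). Now to the tray.

Call:
step_arm(
  motion=[
    [0.045, 0.002, -0.01, 0, 0, 0, 0],
    [0.045, 0.005, -0.029, 0, 0, 0, 0],
    [0.045, 0.011, -0.058, 0, 0, 0, 0],
    [0.045, 0.017, -0.09, 0, 0, 0, 0],
    [0.045, 0.023, -0.124, 0, 0, 0, 0],
    [0.045, 0.029, -0.158, 0, 0, 0, 0],
    [0.045, 0.035, -0.192, 0, 0, 0, 0],
    [0.045, 0.042, -0.226, 0, 0, 0, 0],
    [0.045, 0.048, -0.26, 0, 0, 0, 0],
    [0.045, 0.054, -0.294, 0, 0, 0, 0],
    [0.045, 0.06, -0.328, 0, 0, 0, 0],
    [0.045, 0.066, -0.36, 0, 0, 0, 0],
    [0.045, 0.072, -0.39, 0, 0, 0, 0],
    [0.045, 0.077, -0.418, 0, 0, 0, 0],
    [0.045, 0.08, -0.438, 0, 0, 0, 0],
    [0.045, 0.082, -0.449, 0, 0, 0, 0],
    [0.045, 0.082, -0.449, 0, 0, 0, 0],
    [0.045, 0.082, -0.449, 0, 0, 0, 0],
  ],
)

```text
time: 6.23
ee_pos: [570.6, 189.8, 231.4]
orientation: [0.0, 0.993, 0.118, -0.001]
ft_force: [-0.0, -1.5, -2.8]
gripper_width: 50.9
```

Run:
```python
from h import *
a=save('side','s5.png')
delta(572,190,34)
cv2.imwrite('pics/s5z.png',cv2.resize(a[150:330,240:420,::-1],None,fx=3,fy=3,interpolation=cv2.INTER_CUBIC))
```

```text
t 6.2833 pos [570.9 189.1 231.6] F [-0.1  0.5 -2.8] M [-0.01 -0.01 -0.01] w 50.5 toolx yaw 0.236 q [ 0.21  0.36  1.51 -0.    1.28  1.54]
delta m [ 0.0016 -0.0007  0.1976]
```

View pics/s5z.png

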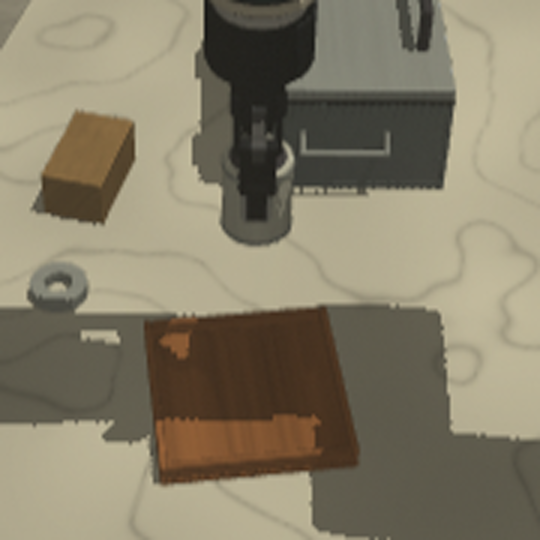

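Call:
step_arm(
  motion=[
    [0.045, 0, 0, 0.01, 0, 0, 0],
    [0.045, 0, 0, 0.03, 0, 0, 0],
    [0.045, 0, 0, 0.06, 0, 0, 0],
    [0.045, 0, 0, 0.09, 0, 0, 0],
    [0.045, 0, 0, 0.12, 0, 0, 0],
    [0.045, 0, 0, 0.145, 0, 0, 0],
    [0.045, 0, 0, 0.165, 0, 0, 0],
    [0.045, 0, 0, 0.18, 0, 0, 0],
    [0.045, 0, 0, 0.188, 0, 0, 0],
    [0.045, 0, 0, 0.192, 0, 0, 0],
    [0.045, 0, 0, 0.194, 0, 0, 0],
    [0.045, 0, 0, 0.194, 0, 0, 0],
  ],
)

```text
time: 7.28
ee_pos: [572.0, 189.4, 38.6]
orientation: [-0.0, 0.993, 0.117, 0.0]
ft_force: [-0.4, 0.3, -3.8]
gripper_width: 50.5
```

Call:
step_arm(
  motion=[
    [0.045, 0, 0, 0.001, 0, 0, 0],
    [0.045, 0, 0, 0.002, 0, 0, 0],
    [0.045, 0, 0, 0.003, 0, 0, 0],
    [0.045, 0, 0, 0.003, 0, 0, 0],
  ],
)

```text
time: 7.62
ee_pos: [571.7, 189.9, 35.7]
orientation: [-0.0, 0.993, 0.118, 0.0]
ft_force: [0.7, -0.7, -4.0]
gripper_width: 50.7
```

Call:
step_arm(
  motion=[
    [0.045, 0, 0, 0.001, 0, 0, 0],
    [0.045, 0, 0, 0.002, 0, 0, 0],
    [0.045, 0, 0, 0.002, 0, 0, 0],
    [0.045, 0, 0, 0.002, 0, 0, 0],
  ],
)

```text
time: 7.95
ee_pos: [571.4, 189.8, 33.2]
orientation: [-0.0, 0.993, 0.118, -0.0]
ft_force: [-0.2, 0.6, -5.0]
gripper_width: 51.2
```

Call:
step_arm(
  motion=[
    [0.045, 0, 0, 0.001, 0, 0, 0],
    [0.045, 0, 0, 0.0015, 0, 0, 0],
    [0.045, 0, 0, 0.0015, 0, 0, 0],
  ],
)

```text
time: 8.2
ee_pos: [571.7, 189.9, 32.8]
orientation: [-0.0, 0.993, 0.118, 0.0]
ft_force: [-1.2, -0.5, 5.8]
gripper_width: 50.7
```

Contact shows (force went from -4 to +6 N). Release, then rise.

Call:
step_arm(
  motion=[
    [0.054, 0, 0, 0, 0, 0, 0],
    [0.06, 0, 0, 0, 0, 0, 0],
    [0.07, 0, 0, 0, 0, 0, 0],
    [0.075, 0, 0, 0, 0, 0, 0],
    [0.075, 0, 0, 0, 0, 0, 0],
    [0.075, 0, 0, 0, 0, 0, 0],
  ],
)

```text
time: 8.7
ee_pos: [571.5, 189.8, 31.8]
orientation: [-0.0, 0.993, 0.118, 0.0]
ft_force: [0.3, -0.1, -0.6]
gripper_width: 75.2
```

Run:
```python
from h import *
a=save('side','s6.png')
delta(572,190,34)
cv2.imwrite('pics/s6z.png',cv2.resize(a[150:330,240:420,::-1],None,fx=3,fy=3,interpolation=cv2.INTER_CUBIC))
```

```text
t 8.75 pos [571.5 189.8  31.8] F [-0.   0.2 -0.6] M [-0.    0.03 -0.  ] w 74.7 toolx yaw 0.236 q [0.21 0.6  1.69 0.   0.86 1.54]
delta m [ 0.0005 -0.0001 -0.0022]
```

View pics/s6z.png

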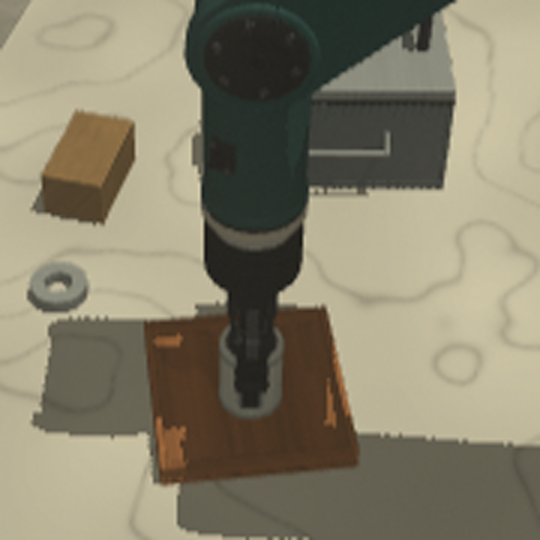

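The tin stands in the middle of the tray near zoomed (251,380). I'll rise first.

Call:
step_arm(
  motion=[
    [0.08, 0, 0, -0.01, 0, 0, 0],
    [0.08, 0, 0, -0.03, 0, 0, 0],
    [0.08, 0, 0, -0.06, 0, 0, 0],
    [0.08, 0, 0, -0.095, 0, 0, 0],
    [0.08, 0, 0, -0.13, 0, 0, 0],
    [0.08, 0, 0, -0.165, 0, 0, 0],
    [0.08, 0, 0, -0.195, 0, 0, 0],
    [0.08, 0, 0, -0.205, 0, 0, 0],
    [0.08, 0, 0, -0.205, 0, 0, 0],
  ],
)

```text
time: 9.5
ee_pos: [573.6, 190.3, 241.0]
orientation: [-0.0, 0.993, 0.118, 0.004]
ft_force: [0.7, 0.1, 0.3]
gripper_width: 80.1
```

Call:
step_arm(
  motion=[
    [0.06, -0.006, 0.014, 0, 0, 0, 0],
    [0.06, -0.016, 0.038, 0, 0, 0, -0.1],
    [0.06, -0.03, 0.072, 0, 0, 0, -0.2],
    [0.06, -0.045, 0.106, 0, 0, 0, -0.3],
    [0.06, -0.059, 0.14, 0, 0, 0, -0.4],
    [0.06, -0.073, 0.174, 0, 0, 0, -0.5],
    [0.06, -0.087, 0.207, 0, 0, 0, -0.6],
    [0.06, -0.101, 0.24, 0, 0, 0, -0.7],
    [0.06, -0.115, 0.273, 0, 0, 0, -0.8],
    [0.06, -0.128, 0.304, 0, 0, 0, -0.9],
    [0.06, -0.14, 0.333, 0, 0, 0, -1.0],
    [0.06, -0.151, 0.359, 0, 0, 0, -1.1],
    [0.06, -0.159, 0.377, 0, 0, 0, -1.2],
    [0.06, -0.162, 0.385, 0, 0, 0, -1.3],
    [0.06, -0.162, 0.385, 0, 0, 0, -1.4],
    [0.06, -0.162, 0.385, 0, 0, 0, -1.5],
    [0.06, -0.162, 0.385, 0, 0, 0, -1.57],
    [0.06, -0.162, 0.385, 0, 0, 0, -1.57],
    [0.06, -0.162, 0.385, 0, 0, 0, -1.57],
  ],
)

```text
time: 11.08
ee_pos: [502.3, -222.1, 234.9]
orientation: [-0.002, 0.62, 0.784, -0.0]
ft_force: [1.0, -0.4, 0.2]
gripper_width: 59.7
```

Run:
```python
from h import *
a=save('side','s7.png');b=save('top','t7.png')
delta(503.8,-222.7,150)
cv2.imwrite('pics/s7z.png',cv2.resize(a[50:330,240:420,::-1],None,fx=2.1,fy=2.1,interpolation=cv2.INTER_CUBIC))
```

```text
t 11.1833 pos [ 503.  -222.2  235.7] F [ 1.1 -0.5  0.3] M [ 0.    0.03 -0.  ] w 59.9 toolx yaw 1.804 q [-0.54  0.28  1.61 -0.    1.25 -0.77]
delta m [-0.0008  0.0008  0.0856]
```

View pics/s7z.png

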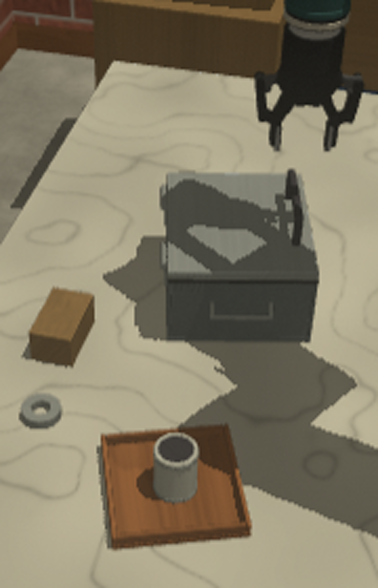

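View pics/t7.png

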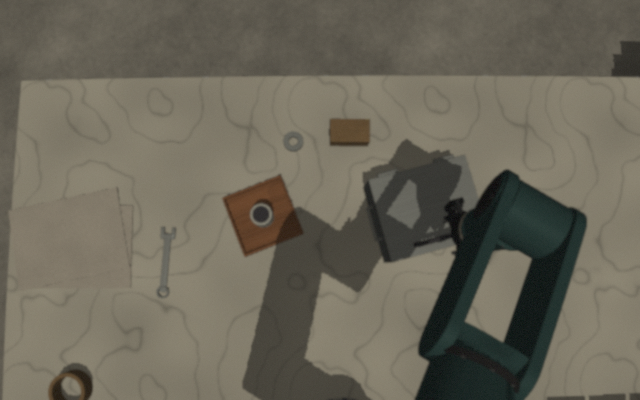

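The tin stands upright in the tray at zoomed side (176,465), top (261,214). The fingers straddle the handle line; I'll check the alignment by projection.

Run:
```python
from h import *
print(proj('side',[[503,-222.2,240],[503.8,-222.7,165]]),proj('top',[[503,-222,240],[503.8,-222.7,165]]))
a=cv2.imread('pics/s7.png')[80:180,350:430]
cv2.imwrite('pics/s7y.png',cv2.resize(a,None,fx=6,fy=6,interpolation=cv2.INTER_CUBIC))
```

```text
[[383.06942903 120.24613968]
 [380.31595707 142.66800717]] [[450.70795299 235.87675975]
 [441.63821969 237.50299827]]
```

View pics/s7y.png

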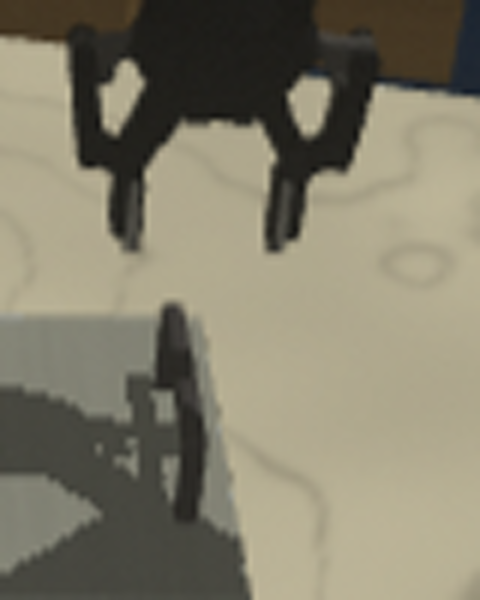

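Projection agrees: finger midpoint (383.3,120.8) against the predicted (383.1,120.2), bar middle (380.2,142.5) against (380.3,142.7). Descend and pinch.

Call:
step_arm(
  motion=[
    [0.06, 0, 0.001, 0.01, 0, 0, 0],
    [0.06, 0, 0.001, 0.03, 0, 0, 0],
    [0.06, 0, 0.001, 0.055, 0, 0, 0],
    [0.06, 0, 0.001, 0.075, 0, 0, 0],
    [0.06, 0, 0.001, 0.086, 0, 0, 0],
    [0.06, 0, 0.001, 0.09, 0, 0, 0],
    [0.06, 0, 0.001, 0.09, 0, 0, 0],
    [0.02, 0, 0.001, 0.09, 0, 0, 0],
    [0.02, 0, 0.001, 0.09, 0, 0, 0],
    [0.02, 0, 0.001, 0.09, 0, 0, 0],
    [0.02, 0, 0.001, 0.09, 0, 0, 0],
  ],
)

```text
time: 12.1
ee_pos: [505.5, -222.5, 147.8]
orientation: [0.001, 0.619, 0.785, 0.0]
ft_force: [-0.0, -0.6, 0.0]
gripper_width: 19.8
```

Call:
step_arm(
  motion=[
    [0.016, 0, 0, 0, 0, 0, 0],
    [0.012, 0, 0, 0, 0, 0, 0],
    [0.008, 0, 0, 0, 0, 0, 0],
    [0.004, 0, 0, 0, 0, 0, 0],
    [0.0, 0, 0, 0, 0, 0, 0],
    [0.0, 0, 0, 0, 0, 0, 0],
    [0.0, 0, 0, 0, 0, 0, 0],
    [0.0, 0, 0, 0, 0, 0, 0],
  ],
)

```text
time: 12.77
ee_pos: [503.6, -222.6, 147.2]
orientation: [-0.001, 0.619, 0.785, -0.001]
ft_force: [-5.2, -1.9, 5.4]
gripper_width: 9.6
```

Run:
```python
from h import *
a=save('side','s8.png')
delta(503.8,-222.7,146)
cv2.imwrite('pics/s8z.png',cv2.resize(a[80:200,300:440,::-1],None,fx=4,fy=4,interpolation=cv2.INTER_CUBIC))
```

```text
t 12.8167 pos [ 503.6 -222.6  147.2] F [-5.2 -1.2  3.6] M [-0.28  0.82  0.08] w 10.1 toolx yaw 1.806 q [-0.54  0.38  1.71 -0.    1.05 -0.78]
delta m [-0.0002  0.0002  0.0012]
```

View pics/s8z.png

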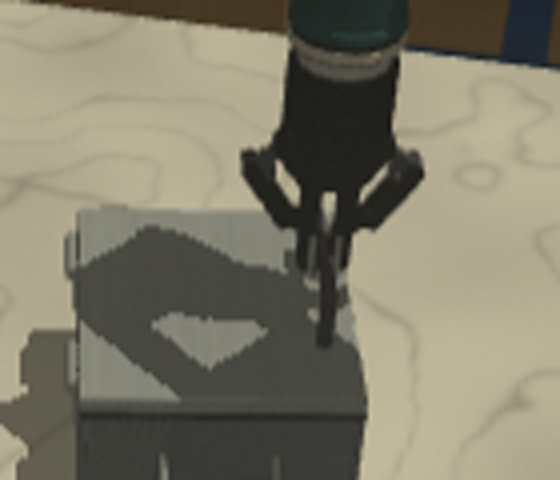

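The handle is gripped. I'll start a slow lift along the lid's arc, turning the tool with it.

Call:
step_arm(
  motion=[
    [0, 0, 0, -0.001, 0.005, 0, 0],
    [0, 0, 0, -0.002, 0.01, 0, 0],
    [0, 0, 0, -0.003, 0.015, 0, 0],
    [0, 0, 0.0004, -0.004, 0.02, 0, 0],
    [0, 0, 0.0006, -0.005, 0.025, 0, 0],
    [0, 0, 0.0008, -0.006, 0.03, 0, 0],
    [0, 0, 0.001, -0.007, 0.035, 0, 0],
    [0, 0, 0.001, -0.007, 0.035, 0, 0],
  ],
)

```text
time: 13.48
ee_pos: [504.3, -222.3, 151.7]
orientation: [-0.013, 0.619, 0.785, -0.015]
ft_force: [-1.8, -6.9, -16.4]
gripper_width: 9.6
```

```bash
python3 -c "
from h import *
delta(503.6,-222.6,147.2)"
```

```text
t 13.4833 pos [ 504.3 -222.3  151.7] F [ -1.8  -6.9 -16.4] M [-1.05  0.1   0.15] w 9.6 toolx yaw 1.806 q [-0.52  0.39  1.68 -0.03  1.1  -0.74]
delta m [-0.0001 -0.0006  0.0045]
```

Force is -16.4 N with the handle up 4.5 mm, so the gasket is at its peak. Continue slowly.

Call:
step_arm(
  motion=[
    [0, 0, 0.0002, -0.001, 0.006, 0, 0],
    [0, 0, 0.0004, -0.002, 0.012, 0, 0],
    [0, 0, 0.0007, -0.003, 0.018, 0, 0],
    [0, 0, 0.0009, -0.004, 0.023, 0, 0],
    [0, 0, 0.0011, -0.005, 0.029, 0, 0],
    [0, 0, 0.0013, -0.006, 0.034, 0, 0],
    [0, 0, 0.0017, -0.007, 0.04, 0, 0],
    [0, 0, 0.0019, -0.008, 0.046, 0, 0],
    [0, 0, 0.0022, -0.009, 0.052, 0, 0],
    [0, 0, 0.0025, -0.01, 0.058, 0, 0],
    [0, 0, 0.0025, -0.01, 0.058, 0, 0],
  ],
)

```text
time: 14.4
ee_pos: [507.1, -221.6, 161.9]
orientation: [-0.031, 0.618, 0.784, -0.038]
ft_force: [-3.4, -6.4, -11.9]
gripper_width: 10.0
```

```bash
python3 -c "
from h import *
delta(503.6,-222.6,147.2)"
```

```text
t 14.4 pos [ 507.1 -221.6  161.9] F [ -3.4  -6.4 -11.9] M [-0.87  0.21  0.27] w 10.0 toolx yaw 1.806 q [-0.49  0.41  1.63 -0.07  1.18 -0.7 ]
delta m [-0.0002 -0.0022  0.015 ]
```

Call:
step_arm(
  motion=[
    [0, 0, 0.0002, -0.001, 0.006, 0, 0],
    [0, 0, 0.0004, -0.002, 0.012, 0, 0],
    [0, 0, 0.0007, -0.003, 0.018, 0, 0],
    [0, 0, 0.0009, -0.004, 0.023, 0, 0],
    [0, 0, 0.0011, -0.005, 0.029, 0, 0],
    [0, 0, 0.0013, -0.006, 0.034, 0, 0],
    [0, 0, 0.0017, -0.007, 0.04, 0, 0],
    [0, 0, 0.0019, -0.008, 0.046, 0, 0],
    [0, 0, 0.0022, -0.009, 0.052, 0, 0],
    [0, 0, 0.0025, -0.01, 0.058, 0, 0],
    [0, 0, 0.0027, -0.011, 0.063, 0, 0],
    [0, 0, 0.003, -0.012, 0.069, 0, 0],
    [0, 0, 0.0033, -0.013, 0.075, 0, 0],
    [0, 0, 0.0033, -0.013, 0.075, 0, 0],
    [0, 0, 0.0033, -0.013, 0.075, 0, 0],
  ],
)

```text
time: 15.65
ee_pos: [512.1, -220.4, 175.9]
orientation: [-0.053, 0.617, 0.782, -0.067]
ft_force: [-3.9, -4.3, -3.6]
gripper_width: 10.2
```

Run:
```python
from h import *
a=save('side','s9.png')
delta(514.4,-219.9,181.2)
s=ctrl.sense();Rm=Rq(s['orientation']); print('tilt',np.arccos(-Rm[2,2]))
cv2.imwrite('pics/s9z.png',cv2.resize(a[80:200,300:440,::-1],None,fx=4,fy=4,interpolation=cv2.INTER_CUBIC))
```

```text
t 15.7 pos [ 512.1 -220.4  175.9] F [-4.1 -2.7 -4.2] M [-0.5   0.43  0.19] w 9.8 toolx yaw 1.806 q [-0.46  0.43  1.56 -0.11  1.29 -0.65]
delta m [-0.0001  0.0014 -0.0056]
tilt 0.17045116994240844
```

View pics/s9z.png

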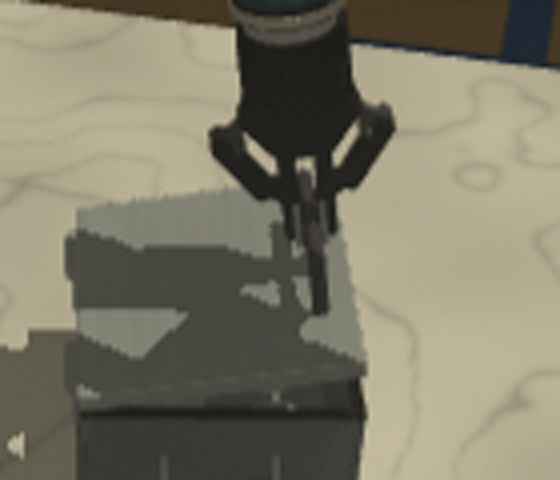

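The lid is open about 0.168 rad (front edge about 33.5 mm), the gripper still on the bar, and height and tilt agree. The last 5.5 mm now.

Call:
step_arm(
  motion=[
    [0, 0, 0.0002, -0.001, 0.006, 0, 0],
    [0, 0, 0.0004, -0.002, 0.012, 0, 0],
    [0, 0, 0.0007, -0.003, 0.018, 0, 0],
    [0, 0, 0.0009, -0.004, 0.023, 0, 0],
    [0, 0, 0.0011, -0.005, 0.029, 0, 0],
    [0, 0, 0.0012, -0.0054, 0.031, 0, 0],
    [0, 0, 0.0012, -0.0054, 0.031, 0, 0],
    [0, 0, 0.0012, -0.0054, 0.031, 0, 0],
    [0, 0, 0.0012, -0.0054, 0.031, 0, 0],
    [0, 0, 0.0012, -0.0054, 0.031, 0, 0],
  ],
)

```text
time: 16.53
ee_pos: [514.4, -219.8, 181.5]
orientation: [-0.062, 0.616, 0.781, -0.079]
ft_force: [-5.2, -3.1, -2.4]
gripper_width: 10.0
```

Run:
```python
from h import *
from scipy.optimize import brentq
a=save('side','s10.png'); save('top','t10.png')
delta(514.4,-219.9,181.2)
s=ctrl.sense();Rm=Rq(s['orientation']); print('tilt',np.arccos(-Rm[2,2]))
th=brentq(lambda t:38.2*(np.cos(t)-1)+175*np.sin(t)-(s['ee_pos'][2]-147.2),0,.5); print('theta',th,'edge',200*np.sin(th))
for n in('side','top'):
    for nm in('lid_edge','lid_handle','tin'):
        r=spot_point(nm,n); print(n,nm,[(np.round(x['position'],1),round(x['score'],2)) for x in r[:2]])
c,sn=np.cos(.238),np.sin(.238)
def w(lx,ly,z): return [576.7+c*lx-sn*ly,-205+sn*lx+c*ly,z]
# near front lid corner lower, predicted
for t in(0,.18,.2,.22): print(t,proj('side',[w(100-200*np.cos(t),120,109+200*np.sin(t))]),proj('side',[w(100-200*np.cos(t)+14*np.sin(t),120,109+200*np.sin(t)+14*np.cos(t))]))
cv2.imwrite('pics/s10z.png',cv2.resize(a[140:200,310:410,::-1],None,fx=7,fy=7,interpolation=cv2.INTER_CUBIC))
```

```text
t 16.6333 pos [ 514.4 -219.8  181.5] F [-3.6 -4.  -2.1] M [-0.41  0.63  0.15] w 9.8 toolx yaw 1.806 q [-0.44  0.44  1.53 -0.13  1.33 -0.64]
delta m [-0.0001  0.      0.0003]
tilt 0.20079404027034653
theta 0.2019031072185813 edge 40.10682833525529
side lid_edge [(array([385.8, 147.4]), 0.79)]
side lid_handle [(array([377. , 131.6]), 0.72)]
side tin [(array([324.1, 281.9]), 0.73), (array([325., 282.]), 0.62)]
top lid_edge []
top lid_handle []
top tin [(array([259. , 217.8]), 0.84)]
0 [[391.23968886 184.03925292]] [[391.78223856 180.07617894]]
0.18 [[391.45852455 173.78239274]] [[391.07893554 169.73512169]]
0.2 [[391.33586466 172.63364645]] [[390.85103389 168.58524046]]
0.22 [[391.18327875 171.48480637]] [[390.5928058  167.43698664]]
```

View pics/s10z.png

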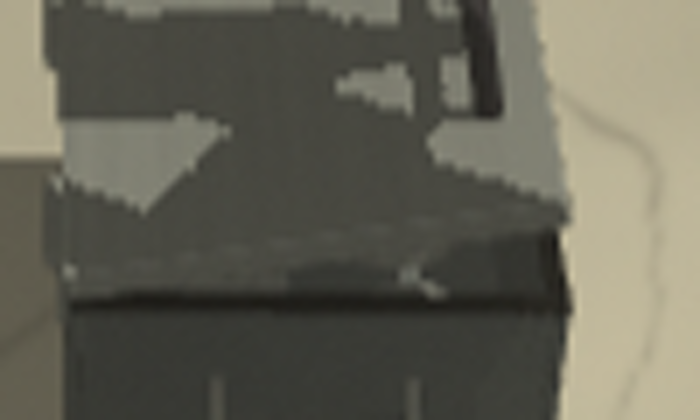

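View pics/s10.png

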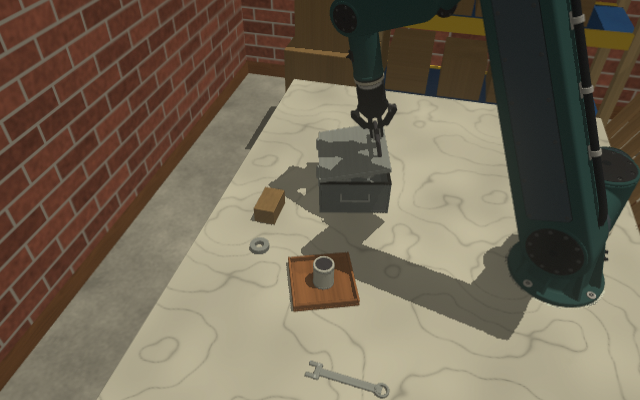

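The open lid's near front corner is at about (391,172.5), against 172.6 predicted for 0.2 rad. The tin is upright in the tray and the bystanders haven't moved. Handing in.

```bash
python3 -c "
from h import *
print(np.abs(ctrl.sense()['qd']).max()); print(ctrl.hand_in())"
```

```text
0.0016432547555411145
the job is handed in; nothing more can be done
None
```

The tin is in the tray and the lid is being held open with its front edge about 40 mm up. I handed the job in at about 16.6 s of the 58 s allowed.

- **Tin:** I carried it from the lid to the middle of the tray and released it only after feeling contact with the tray floor, about 10 N. Later pictures show it standing upright there.
- **Lid:** I gripped the bar handle and lifted slowly along the hinge arc. The gasket's pull read 16.4 N at its highest and faded to about 2 N with no jump.
- **Opening:** The lid angle is 0.202 rad from the tool height and 0.201 rad from the tool tilt. The near front corner in the side picture (row 172.5, predicted 172.6 for 0.2 rad) agrees.
- **Final state:** The gripper is still closed on the bar (opening about 10 mm), and the arm is steady, with joint speeds under 0.002 rad/s. The carton, bearing and wrench look unmoved in the last picture.

**Checks that failed or disagreed:**
- In the last top picture the network found neither the lid edge nor the handle, because the arm hid them.
- Early on, the network marked the wrench as the lid edge, and its handle point was several mm off. I used a fit to the lid corners and handle ends instead.
- A small sideways load of about 5 N stays on the handle.

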